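# File an evidence box and close up the rack

## Task

Stand the loose tall slim white cardboard evidence box upright in the grey filing rack, square to it, between the identical box already filed there and the sliding end stop, without tipping it over on the way. Then slide the end stop up until both boxes are packed snug between it and the fixed end wall, and let go.

Things in the scene. Friction and masses are not known exactly. Their poses are not given: they have to be found in the camera images.
- tall_box: The box to file: closed rigid white box upright on the desk, 60 (its x) by 40 (y) by 130 mm tall, about 0.25 kg. The only tall box standing on the desk itself; near it stand one of the same footprint but only 68 mm tall and a flat one, 85 x 110 x 40 mm. Origin: centre of its underside, z up.
- filed_box: The box already filed: identical, 60 (x) by 40 (y) by 130 mm tall, loose, about 0.28 kg, standing on the rack's floor 1 to 12 mm from the fixed end wall, its 40 mm thickness along the rack's y. Origin: centre of its underside.
- rack: Grey steel rack, fixed, 120 (x) by 300 mm (y), open-sided. Origin: centre of its underside, z up. Floor 12 mm above the desk; 8 mm lips along both long edges, 108 mm apart. Fixed end wall, 95 mm above the floor, at the -y end: inner face at y = -140 mm. Boxes stand with their 40 mm thickness along its y.
- stop_post (a point): Centre of the top of the sliding stop's dark grip post, 137 mm above the desk, 30 (x) by 24 mm (y): pinch or push it. Axes as the rack's. Stop's inner face: 35 mm from here towards the end wall, 103 mm high; foot: 29 mm the other way. Slides along the rack's y (about 3 N), stays where left. Inner face at start 165 to 200 mm from the end wall; 80 mm when both boxes are packed.
There are look-alikes about, which are no part of the job. Leave any orange or purple look-alike of the tall_box alone. Leave any red look-alike of the filed_box alone.

How it is judged (in metres and radians):
On the way:
1. the tall box stands on the rack's floor between the filed box and the stop, let go (angle between tall_box's own z axis and vertical below 0.14 rad and z of tall_box in the frame of rack between 0.004 and 0.02 m and x of tall_box in the frame of rack between -0.027 and 0.027 m and y of tall_box in the frame of rack between -0.105 and 0.06 m and contact force between tall_box and the fingers below 0.3 N), for 0.2 s.
At the end, for the whole second after the job is handed in: Both boxes stand upright (within 8 degrees) and at rest on the rack's floor between the lips, the filed box against the end wall and the tall box beside it, square to the rack within about 11 degrees, and the stop's inner face is no more than 94 mm from the end wall (at most 14 mm of play in all) (angle between each of tall_box, filed_box's own z axis and vertical below 0.14 rad and z of tall_box in the frame of rack between 0.004 and 0.02 m and x of tall_box in the frame of rack between -0.027 and 0.027 m and z of filed_box in the frame of rack between 0.004 and 0.02 m and x of filed_box in the frame of rack between -0.027 and 0.027 m and y of filed_box in the frame of rack below -0.1 m and y of tall_box in the frame of rack between -0.1 and -0.05 m and angle between the x axis of tall_box and the x axis of rack, either way round below 0.2 rad and y of stop_post in the frame of rack below -0.011 m and linear speed of each of tall_box, filed_box below 0.02 m/s); the robot touches nothing.
It fails at once if the tall box is tipped by more than 45 degrees (angle between tall_box's own z axis and vertical above 0.785 rad).
It also fails if it takes over 48 s, if anything falls off the work surface, if the arm or the gripper's body presses on something with over 40 N, if the wrist force passes 120 N, or if a joint passes its speed limit or range.

## Robot

A 7-joint arm with a two-finger parallel gripper is mounted at the origin on the work surface. World frame = base frame: x ahead of the robot, y to its left, z up, the work surface at z = 0. Lengths are in mm, angles in rad, forces in N, time in s.
With the tool pointing down it reaches from about 400 to 875 mm from the base axis. Payload 4.4 kg.
Tool frame: the origin (TCP) lies at the very end of the fingers, on their centre line; the grasp point (between the pads) lies 19 mm behind it; z points along the fingers, y is the line along which they close (so a half turn about z gives the same grasp; the last joint's range is limited). The gripper opens to 85 mm and grips with 20 to 120 N. Pads are 22 mm wide; open, the fingers measure 114 mm over their backs; the gripper's body (76 mm by 85 mm) begins 54 mm behind the grasp point. The pads swing forward as they close: fully open they stand 13 mm farther back than shut.
Start: joints at [-1.352, 0.628, 0.038, 1.517, -0.027, 0.996, -0.02], TCP at [182.603, 623.838, 231.313] pointing down, gripper open.
Joint ranges: [-3.06, 3.06], [-0.37, 2.12], [-1.25, 1.32], [0.18, 2.47], [-1.1, 4.24], [0.23, 1.98], [-2.94, 2.94]. Speed limits (rad/s): [2.57, 2.57, 3.14, 3.14, 3.14, 3.14, 3.14].

## Interface

Orientations are given as [roll, pitch, yaw] about the fixed x, y, z axes, in that order (R = Rz(yaw) Ry(pitch) Rx(roll)).
In Python, from cell import read_state, get_image, camera_info, finish_job gives the robot as it stands.
- The arm moves only by the tool play_rows, never from a script. Its argument "deltas" is one flat list of numbers, 7 for each row, row after row: the shift along the tool's x, y, z in mm, then the turn, a rotation vector about the tool's x, y, z in rad, then the opening, from 0 (shut) to 1 (fully open). In form: [dx, dy, dz, ax, ay, az, grip, dx, dy, dz, ax, ay, az, grip, ...]. A call has 1 to 10 rows; each row is the pose to reach, as a shift and turn from the pose commanded when the call began, along the tool's axes at that moment; what a row does not reach only later rows make up. A row lasts 1/8 s, in which the tool goes at most 62.5 mm and 10.7 degrees, less where a joint would pass 70% of its speed; a pose out of reach is approached as far as the arm can. A call with a gripper value outside its range is refused whole. The fingers move at their own pace and stop on an object; the grip force is fixed at half the most. Time passes only in rows, so rows that repeat a pose let the fingers close. It gives the time, the measured TCP pose, the force, the opening and the grip force at its end, in the units of the state.
- read_state(): the state, without advancing time (a new reading comes with each control period).
- get_image(name): name is "side" or "top"; returns the picture (420x560x3 uint8, red, green, blue); there is no depth.
- camera_info(name): a dict with "fx", "fy", "cx", "cy" (pixels), "distortion" ([k1, k2, p1, p2, k3] as OpenCV has them; the pictures are not rectified), "T" (4x4, takes a point from camera to world coordinates). Camera axes: x right, y down, z forward; pixel columns grow to the right and rows downward; lengths in mm; the calibration is good to about 2 mm. A picture is of the moment at which its call begins. camera_info takes no time and is no camera call.
- finish_job(): hands the job in; it is judged then, once.
The state is a dict: "clock": time; "qpos": joint angles; "qd": joint speeds; "tau": joint torques, N m; "eef_pos": TCP position; "tool_rot": TCP orientation; "force": force on the tool from outside, world axes, zero at the start; "torque": the same for the moment, N m; "width": finger opening in mm; "gripper_force": force on a finger pad.
Only numpy, scipy, OpenCV 4.12 (cv2) and the standard library are available. Lean on these libraries where they do the work, as an engineer would, in place of code of your own. Each camera call takes 0.05 s, during which the arm holds its last target. There are 200 camera calls.

## Working session

There is one attempt and no reset: what is moved stays moved. The work goes in short steps, Python scripts to look and compute and a tool call to move; the robot and the scene stay as the last step left them, time stands still between calls to the robot, and variables do not carry over. Pictures are saved under pics/ and viewed, at most 10 in all, crops included, and the job is handed in when it is done.

Besides the shell and the picture viewer there is one more tool, called after "Emit:" in YAML: its name, and indented under it one key for each argument. play_rows: Moves the arm, as the interface text tells. Its arguments: {"type":"object","properties":{"deltas":{"type":"array"}},"required":["deltas"]}

```bash
mkdir -p pics
python3 - <<'E'
from cell import *
import cv2
s=read_state();print({k:s[k] for k in('clock','eef_pos','tool_rot','width','force')})
for n in('side','top'):
    im=get_image(n);cv2.imwrite(f'pics/{n}0.png',im[:,:,::-1]);i=camera_info(n);print(n,i)
E
```

```text
{'clock': 0.0, 'eef_pos': array([182.39750948, 623.21060218, 230.36847219]), 'tool_rot': array([-3.13963289e+00,  2.16497371e-05,  2.85682511e+00]), 'width': 85.4257477084382, 'force': array([0.33288732, 0.35711245, 0.04153958])}
side {'fx': 397.30777445874776, 'fy': 397.30777445874776, 'cx': 282.5152092556855, 'cy': 215.91930125471384, 'distortion': array([0.00325412, 0.        , 0.        , 0.        , 0.        ]), 'T': array([[ 9.30191445e-01, -2.53325012e-01,  2.65650736e-01,
         2.02398360e+02],
       [-3.66568657e-01, -6.79046392e-01,  6.36021554e-01,
        -7.39902880e+02],
       [ 1.92690061e-02, -6.89001042e-01, -7.24504154e-01,
         9.02641340e+02],
       [ 0.00000000e+00,  0.00000000e+00,  0.00000000e+00,
         1.00000000e+00]])}
top {'fx': 484.638086907326, 'fy': 484.638086907326, 'cx': 281.7162920050229, 'cy': 208.66643846642947, 'distortion': array([0.02186397, 0.        , 0.        , 0.        , 0.        ]), 'T': array([[-4.58156287e-03, -9.89730677e-01,  1.42871257e-01,
         3.05105380e+02],
       [-9.99979349e-01,  5.17841396e-03,  3.80599228e-03,
        -5.42483770e+01],
       [-4.50675383e-03, -1.42850869e-01, -9.89733963e-01,
         1.39715869e+03],
       [ 0.00000000e+00,  0.00000000e+00,  0.00000000e+00,
         1.00000000e+00]])}
```

View pics/side0.png

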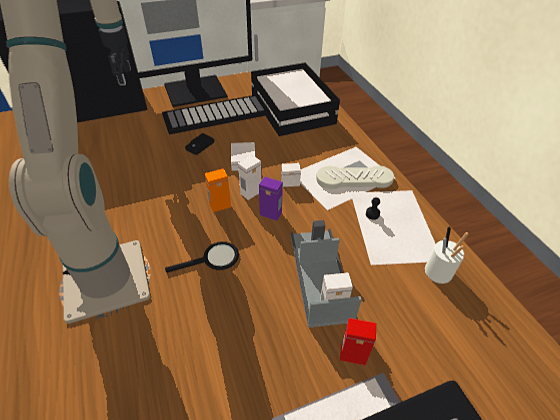

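View pics/top0.png

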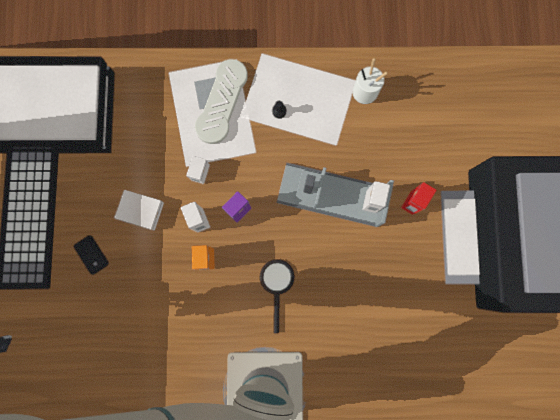

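The side view shows the white boxes at (250,177), (243,155) and (290,175). The rack is around (325,275), with its post at (318,230) and the filed box at (338,288). In the top view the whites are (195,217), (198,168) and (139,209), and the rack runs from (280,185) to (390,205). The likely tall_box is top (195,217), side (250,177). I'll confirm with one enlarged crop.

Run:
```python
import cv2,numpy as np
t=cv2.imread('pics/top0.png');s=cv2.imread('pics/side0.png')
a=cv2.resize(t[140:265,170:410],None,fx=3.3,fy=3.3,interpolation=cv2.INTER_CUBIC)[:,:800]
b=s[130:235,190:350];b=cv2.resize(b,(400,180*1+0),interpolation=cv2.INTER_CUBIC)
c=s[215:330,280:370];c=cv2.resize(c,(400,180),interpolation=cv2.INTER_CUBIC)
out=np.vstack([cv2.resize(a,(800,412)),np.hstack([b,c])]);cv2.imwrite('pics/crop1.png',out);print(out.shape)
```

```text
(592, 800, 3)
```

View pics/crop1.png

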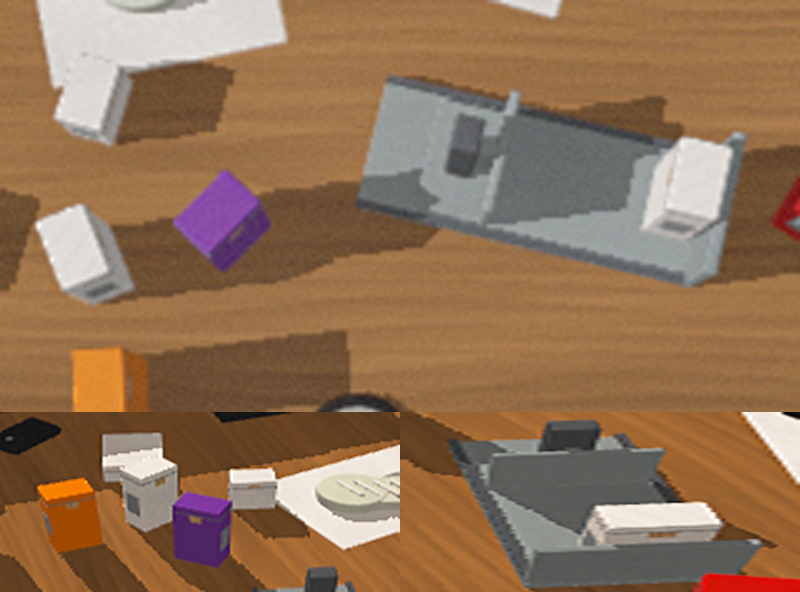

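The crop confirms it. The white box at top (195,217) is clearly tall in the side view, with a long front face. Top (198,168) is low (the short one), and top (139,209) is the flat one. Next I'll measure the poses.

```bash
cat > h.py <<'E'
import cv2,numpy as np
from cell import *
def ray(n,uv,z):
    i=camera_info(n);K=np.array([[i['fx'],0,i['cx']],[0,i['fy'],i['cy']],[0,0,1]])
    p=cv2.undistortPoints(np.array(uv,float).reshape(-1,1,2),K,i['distortion'])[:,0]
    d=np.c_[p,np.ones(len(p))]@i['T'][:3,:3].T;o=i['T'][:3,3]
    return (o+d*((z-o[2])/d[:,2])[:,None])[:,:2]
def face(n,im,box,z,m):
    x0,y0,x1,y1=box;k=np.zeros(im.shape[:2],np.uint8);k[y0:y1,x0:x1]=255*m(im[y0:y1,x0:x1].astype(int))
    c=max(cv2.findContours(k,cv2.RETR_EXTERNAL,cv2.CHAIN_APPROX_NONE)[0],key=cv2.contourArea)
    w=ray(n,c[:,0],z);r=cv2.minAreaRect(w.astype(np.float32))
    b=cv2.boxPoints(r);e=[b[1]-b[0],b[2]-b[1]];l=max(e,key=np.linalg.norm)
    return np.round(r[0],1),np.round(r[1],1),round(np.degrees(np.arctan2(l[1],l[0]))%180,1)
E
python3 - <<'E'
from h import *
t=cv2.imread('pics/top0.png')
for n,b in(('tall',(178,198,215,236)),('filed',(360,178,392,215)),('short',(184,154,210,185))):
    g=t[b[1]:b[3],b[0]:b[2]].min(2)
    for th in(200,215,225): 
        try: print(n,th,face('top',t,b,{'tall':130,'filed':142,'short':68}[n],lambda a:a.min(2)>th), (g>th).sum())
        except Exception as e: print(n,th,e)
b=(300,168,320,196);print('post',[ (th,face('top',t,b,137,lambda a:a.max(2)<th)) for th in(85,95,110)])
c=lambda L:[(170+u/3.333,140+v/3.296) for u,v in L]
print('rack z20',ray('top',c([(390,77),(357,207),(690,285)]),20).round(1))
print('walltop',ray('top',c([(743,135),(720,270)]),107).round(1))
print('wall low front corners z107',ray('top',c([(690,285)]),107).round(1))
E
```

```text
tall 200 (array([474.3, 190.1]), array([58. , 37.9]), np.float32(22.8)) 313
tall 215 (array([469. , 187.7]), array([44.3, 36.4]), np.float32(22.8)) 136
tall 225 (array([443.3, 194.5]), array([0., 0.]), np.float32(0.0)) 9
filed 200 (array([ 518.2, -295.6]), array([53.3, 76.8]), np.float32(166.2)) 426
filed 215 (array([ 522.5, -292.4]), array([15.8, 44.3]), np.float32(166.4)) 137
filed 225 (array([ 504. , -281.9]), array([2.6, 2.7]), np.float32(179.7)) 8
short 200 (array([619.3, 190.2]), array([70.7, 68.9]), np.float32(89.7)) 412
short 215 (array([597.3, 211.1]), array([20.6, 11.2]), np.float32(27.0)) 44
short 225 (array([584.9, 184.6]), array([0., 0.]), np.float32(0.0)) 3
post [(85, (array([ 543.9, -120.9]), array([20.2, 26.9]), np.float32(168.2))), (95, (array([ 540.7, -122.7]), array([23.9, 31.6]), np.float32(113.2))), (110, (array([ 550.6, -130. ]), array([37.2, 48.4]), np.float32(165.6)))]
rack z20 [[ 637.   -65. ]
 [ 521.   -35.8]
 [ 451.2 -320.4]]
walltop [[ 565.5 -350.5]
 [ 454.1 -328. ]]
wall low front corners z107 [[ 442.  -303.6]]
```

```bash
cat >> h.py <<'E'
from scipy.spatial.transform import Rotation as R
def go(x,y,z,ydeg,cur=None):   # ydeg = heading of tool's y axis; delta from current pose
    s=read_state();p,r=cur or (s['eef_pos'],s['tool_rot']);A=R.from_euler('xyz',r)
    c=[R.from_euler('xyz',[np.pi,0,np.radians(ydeg+90+k)]) for k in(0,180)]
    B=min(c,key=lambda b:(A.inv()*b).magnitude())
    print('shift',A.inv().apply(np.array([x,y,z])-p).round(1),'turn',(A.inv()*B).as_rotvec().round(3))
    return np.array([x,y,z]),B.as_euler('xyz')
E
python3 - <<'E'
from h import *
a=go(474,190,231,22.8)
E
```

```text
shift [-4.016e+02 -3.339e+02  1.000e-01] turn [-0.002  0.001  0.888]
```

Emit:
play_rows:
  deltas: [-20,-17,0,0,0,0.044,1,-60,-50,0,0,0,0.133,1,-108,-90,0,0,0,0.24,1,-157,-130,0,0,0,0.346,1,-205,-170,0,0,0,0.453,1,-253,-210,0,0,0,0.56,1,-301,-250,0,0,0,0.666,1,-345,-287,0,0,0,0.764,1,-382,-317,0,0,0,0.844,1,-401.6,-333.9,0,-0.002,0.001,0.888,1]

```text
clock: 1.35
eef_pos: [475.5, 187.6, 231.2]
tool_rot: [3.14, -0.001, 1.963]
force: [0.7, 0.5, -0.8]
width: 85.5
gripper_force: 0.0
```

Run:
```python
from h import *
s=read_state();print(s['clock'],s['eef_pos'],s['force'])
im=get_image('side')[:,:,::-1];cv2.imwrite('pics/s1.png',cv2.resize(im[60:260,160:360],(600,600),interpolation=cv2.INTER_CUBIC))
# box top corners visible in side view for cross-check
i=camera_info('side')
for z in (130,):
  for sx,sy in((1,1),(1,-1),(-1,-1),(-1,1)):
    a=np.radians(22.8);p=np.array([474.3+30*sx*np.cos(a)-20*sy*np.sin(a),190.1+30*sx*np.sin(a)+20*sy*np.cos(a),z])
    q=i['T'][:3,:3].T@(p-i['T'][:3,3]);print('proj',(i['fx']*q[0]/q[2]+i['cx']).round(1),(i['fy']*q[1]/q[2]+i['cy']).round(1))
go(474,190,76,22.8)
```

```text
1.35 [475.47489578 187.6221567  231.21189078] [ 0.74977956  0.54773581 -0.78134562]
proj 252.1 154.3
proj 260.7 160.2
proj 245.9 168.7
proj 237.4 162.5
shift [  6.3  -1.2 155.3] turn [ 0.002  0.002 -0.01 ]
```

View pics/s1.png

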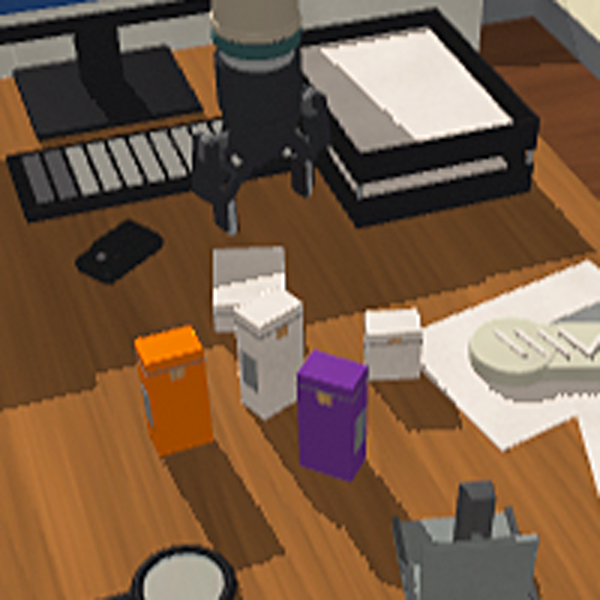

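The projected top corners match the box in the side view, and it stands clear below the gripper. I'll go partway down first and check.

Emit:
play_rows:
  deltas: [0,0,20,0,0,0,1,0,0,50,0,0,0,1,0,0,70,0,0,0,1,0,0,70,0,0,0,1,0,0,70,0,0,0,1]

```text
clock: 2.02
eef_pos: [474.5, 191.1, 161.8]
tool_rot: [3.14, -0.002, 1.969]
force: [-0.3, 0.5, 0.5]
width: 85.8
gripper_force: 0.0
```

Run:
```python
from h import *
s=read_state();print(s['eef_pos'],s['tool_rot'],s['force'])
go(474.3,190.1,76,22.8)
```

```text
[474.49294519 191.06133129 161.82128182] [ 3.13959747e+00 -1.80567832e-03  1.96923422e+00] [-0.30040802  0.50264896  0.50045395]
shift [-1.  -0.7 85.8] turn [ 0.002 -0.002  0.001]
```

Emit:
play_rows:
  deltas: [-0.5,-0.3,20,0,0,0,1,-1,-0.7,45,0.002,-0.002,0,1,-1,-0.7,70,0.002,-0.002,0,1,-1,-0.7,84,0.002,-0.002,0,1,-1,-0.7,84,0.002,-0.002,0,1,-1,-0.7,84,0.002,-0.002,0,0,-1,-0.7,84,0.002,-0.002,0,0,-1,-0.7,84,0.002,-0.002,0,0,-1,-0.7,84,0.002,-0.002,0,0]

```text
clock: 3.15
eef_pos: [474.5, 189.8, 78.4]
tool_rot: [3.141, 0.0, 1.969]
force: [-1.3, -0.6, 6.6]
width: 59.6
gripper_force: 63.3
```

Emit:
play_rows:
  deltas: [0,0,0,0,0,0,0,0,0,0,0,0,0,0]

```text
clock: 3.4
eef_pos: [474.4, 189.8, 78.4]
tool_rot: [3.141, 0.0, 1.969]
force: [-0.9, -1.7, 6.4]
width: 59.4
gripper_force: 63.3
```

Gripped at 59.5 mm, so this is the right box. Lifting now.

Emit:
play_rows:
  deltas: [0,0,-6,0,0,0,0,0,0,-20,0,0,0,0,0,0,-45,0,0,0,0,0,0,-75,0,0,0,0,0,0,-105,0,0,0,0,0,0,-132,0,0,0,0,0,0,-152,0,0,0,0,0,0,-164,0,0,0,0,0,0,-168,0,0,0,0,0,0,-168,0,0,0,0]

```text
clock: 4.65
eef_pos: [473.8, 189.7, 245.1]
tool_rot: [-3.14, 0.0, 1.969]
force: [0.4, 0.1, -1.9]
width: 59.1
gripper_force: 64.0
```

Run:
```python
from h import *
s=read_state();print(s['eef_pos'],s['tool_rot'],s['force'],s['width'])
go(533,-235,246,-13.9)
```

```text
[473.82287975 189.70795993 245.05685472] [-3.14033755e+00  2.21584264e-04  1.96880415e+00] [ 0.43128688  0.06286526 -1.87107722] 59.1244283521013
shift [-414.4 -110.1   -0.7] turn [-0.001  0.001  0.641]
```

Emit:
play_rows:
  deltas: [-6,-2,0,0,0,0.01,0,-20,-5,0,0,0,0.031,0,-41,-11,0,0,0,0.064,0,-66,-17.5,0,0,0,0.102,0,-91,-24,0,0,0,0.141,0,-116,-31,0,0,0,0.179,0,-141,-37.5,0,0,0,0.218,0,-166,-44,0,0,0,0.257,0,-191,-51,0,0,0,0.295,0,-216,-57.4,0,0,0,0.334,0]

```text
clock: 5.9
eef_pos: [504.4, -34.4, 245.4]
tool_rot: [-3.141, 0.001, 1.63]
force: [-0.0, -0.3, -2.7]
width: 59.1
gripper_force: 64.1
```

Run:
```python
from h import *
s=read_state();print(s['eef_pos'],s['tool_rot'],s['force'],s['width'])
go(533,-235,246,-13.9)
```

```text
[504.41545333 -34.42948477 245.38984924] [-3.14071350e+00  1.08021107e-03  1.63030349e+00] [-0.02181032 -0.28785844 -2.66561046] 59.06462959944433
shift [-201.9   16.6   -0.4] turn [-0.001  0.001  0.302]
```

Emit:
play_rows:
  deltas: [-25,2,0,0,0,0.038,0,-50,4,0,0,0,0.077,0,-75,6,0,0,0,0.115,0,-100,8,0,0,0,0.153,0,-125,10,0,0,0,0.192,0,-150,12.5,0,0,0,0.23,0,-172,14.5,0,0,0,0.264,0,-188,16,0,0,0,0.288,0,-197,16.5,0,0,0,0.3,0,-199,16.6,0,0,0,0.303,0]

```text
clock: 7.15
eef_pos: [534.1, -229.4, 245.4]
tool_rot: [-3.141, 0.0, 1.331]
force: [-0.1, -0.6, -2.4]
width: 59.7
gripper_force: 64.1
```

Run:
```python
from h import *
s=read_state();print(s['eef_pos'],s['tool_rot'],s['force'],s['width'])
go(533,-235,246,-13.9)
im=get_image('side')[:,:,::-1];a=im[140:340,250:400]
b=get_image('top')[:,:,::-1][130:280,250:420]
cv2.imwrite('pics/s2.png',np.hstack([cv2.resize(a,(400,533),interpolation=cv2.INTER_CUBIC),cv2.copyMakeBorder(cv2.resize(b,(400,353),interpolation=cv2.INTER_CUBIC),0,180,0,0,0)]))
```

```text
[ 534.08441289 -229.39316062  245.35641861] [-3.14087219e+00  4.62816561e-04  1.33121026e+00] [-0.11454515 -0.58110929 -2.3552093 ] 59.656093595163746
shift [-5.7  0.3 -0.6] turn [-0.001  0.     0.003]
```

View pics/s2.png

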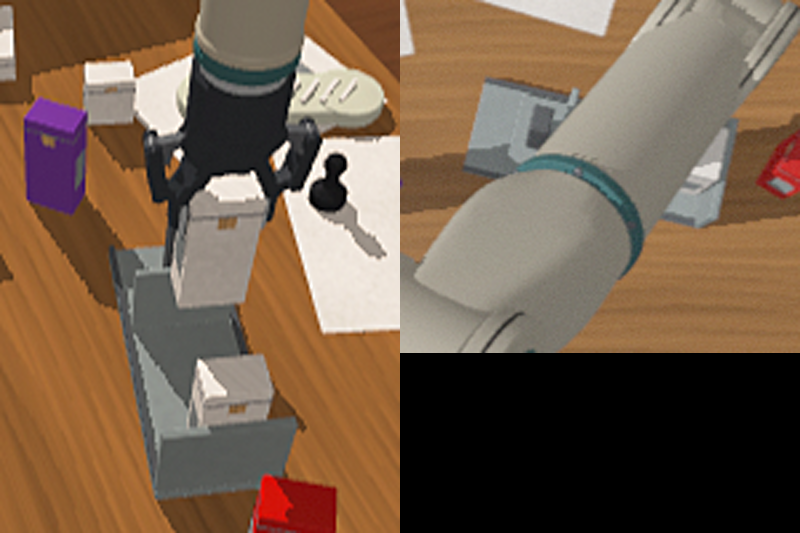

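The side crop shows the box hanging upright and centred over the rack between the stop plate (crop 190,290) and the filed box (crop 235,385). The arm hides the top view. Before lowering, I'll cross-check the rack frame from the side view.

Run:
```python
from h import *
f=lambda w:((w-[542.7,-195.9])@np.array([[.9707,.2402],[-.2402,.9707]])).round(1).tolist()
c=lambda L:[(280+(u-400)/4.444,215+(v-412)/1.565) for u,v in L]
print('filed top',f(ray('side',c([(605,505),(712,503),(722,525),(588,530)]),142)))
print('walltop outer',f(ray('side',c([(530,546),(762,541)]),107)))
print('stop top edge',f(ray('side',c([(490,452),(663,450)]),115)),f(ray('side',c([(490,452),(663,450)]),103)))
t=lambda L:[(170+u/3.333,140+v/3.296) for u,v in L]
print('filed top T',f(ray('top',t([(682,138),(732,148),(713,235),(661,222)]),142)))
print('post top T',f(ray('top',t([(458,115),(485,120),(477,160),(450,152)]),137)))
print('stop top T',f(ray('top',t([(515,92),(490,222)]),115)))
```

```text
filed top [[-13.5, -92.2], [43.2, -95.3], [38.7, -133.7], [-31.0, -133.8]]
walltop outer [[-58.7, -135.4], [63.4, -141.6]]
stop top edge [[-51.5, 38.3], [49.9, 30.8]] [[-49.2, 48.2], [53.7, 40.6]]
filed top T [[36.9, -92.3], [38.1, -132.3], [-34.0, -132.2], [-33.3, -90.6]]
post top T [[14.8, 83.9], [15.8, 62.1], [-17.5, 60.9], [-16.2, 83.2]]
stop top T [[49.2, 43.4], [-60.6, 38.8]]
```

The rack frame agrees in both views: the filed face is at y≈-92 and the stop face at y≈38. Lowering at y≈-40.

Emit:
play_rows:
  deltas: [-3,0,6,0,0,0,0,-5,0,20,0,0,0,0,-5,0,45,0,0,0,0,-5,0,72,0,0,0,0,-5,0,98,0,0,0,0,-5,0,120,0,0,0,0,-5,0,136,0,0,0,0,-5,0,145,0,0,0,0,-5,0,148,0,0,0,0,-5,0,148,0,0,0,0]

```text
clock: 8.5
eef_pos: [533.2, -234.2, 97.8]
tool_rot: [3.141, 0.001, 1.332]
force: [1.0, 0.5, -2.6]
width: 59.2
gripper_force: 64.1
```

Emit:
play_rows:
  deltas: [0,0,2,0,0,0,0,0,0,4,0,0,0,0,0,0,6,0,0,0,0,0,0,6,0,0,0,0]

```text
clock: 9.0
eef_pos: [532.8, -234.0, 91.3]
tool_rot: [-3.141, 0.001, 1.332]
force: [0.4, 0.0, -1.5]
width: 59.2
gripper_force: 64.1
```

Emit:
play_rows:
  deltas: [0,0,1,0,0,0,0,0,0,1.5,0,0,0,0,0,0,1.5,0,0,0,0]

```text
clock: 9.38
eef_pos: [533.0, -234.2, 90.5]
tool_rot: [-3.142, 0.001, 1.332]
force: [-1.1, 0.3, 5.0]
width: 59.6
gripper_force: 64.6
```

It's on the floor with about 7 N of contact. Releasing and retreating upwards.

Emit:
play_rows:
  deltas: [0,0,0,0,0,0,0.5,0,0,0,0,0,0,1,0,0,0,0,0,0,1,0,0,0,0,0,0,1,0,0,0,0,0,0,1,0,0,-6,0,0,0,1,0,0,-25,0,0,0,1,0,0,-60,0,0,0,1,0,0,-95,0,0,0,1,0,0,-110,0,0,0,1]

```text
clock: 10.62
eef_pos: [533.9, -234.6, 202.2]
tool_rot: [3.139, 0.001, 1.332]
force: [0.1, -0.2, -0.5]
width: 84.9
gripper_force: 0.0
```

Run:
```python
from h import *
s=read_state();print(s['eef_pos'],s['tool_rot'],s['force'],s['width'])
P=lambda y:np.array([542.7,-195.9])+y*np.array([.2402,.9707])
p=P(97);a=go(*p,200,76.1)
im=get_image('side')[:,:,::-1];cv2.imwrite('pics/s3.png',cv2.resize(im[140:340,250:400],(450,600),interpolation=cv2.INTER_CUBIC))
```

```text
[ 533.85197428 -234.63704016  202.18444611] [3.13860705e+00 1.19084513e-03 1.33171022e+00] [ 0.14320737 -0.23148618 -0.45633655] 84.89831643449895
shift [136.7  -0.2   2. ] turn [ 1.000e-03  3.000e-03 -1.567e+00]
```

View pics/s3.png

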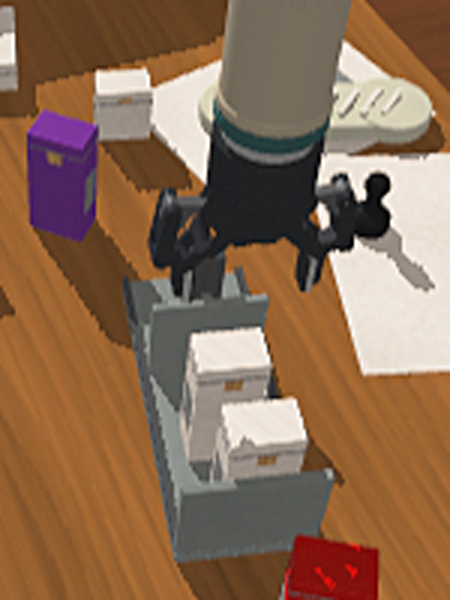

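The box is upright and square in the rack between the filed box and the stop, and it's released. Next I'll shut the fingers, go behind the post, and push the stop along the rack's -y.

Emit:
play_rows:
  deltas: [10,0,0,0,0,0,0,35,0,0,0,0,0,0,65,0,0,0,0,0,0,95,0,0,0,0,0,0,125,0,0,0,0,0,0,145,0,0,0,0,0,0,151,-1,0,0.001,0.003,0,0,151,-1,0,0.001,0.003,0,0,151,-1,0,0.001,0.003,0,0]

```text
clock: 11.8
eef_pos: [567.4, -88.7, 199.9]
tool_rot: [-3.14, -0.001, 1.33]
force: [0.4, 0.2, -0.4]
width: -0.2
gripper_force: 0.0
```

Run:
```python
from h import *
s=read_state();print(s['eef_pos'],s['tool_rot'],s['force'],s['width'])
p=np.array([542.7,-195.9])+110*np.array([.2402,.9707]);go(*p,107,-13.9)
```

```text
[567.39865866 -88.66106402 199.93509036] [-3.14029853e+00 -1.47813702e-03  1.32967833e+00] [ 0.40600924  0.18838827 -0.41656261] -0.19801274950330577
shift [-0.2  1.9 92.9] turn [-0.001 -0.001  0.001]
```

Emit:
play_rows:
  deltas: [0,1,8,0,0,0,0,0,2,28,0,0,0,0,0,2,53,0,0,0,0,0,2,75,0,0,0,0,0,2,88,0,0,0,0,0,2,93,0,0,0,0,0,2,93,0,0,0,0]

```text
clock: 12.68
eef_pos: [569.8, -87.6, 107.0]
tool_rot: [-3.14, -0.002, 1.331]
force: [-0.3, 0.8, -0.3]
width: 0.1
gripper_force: 0.0
```

Emit:
play_rows:
  deltas: [-4,0,0,0,0,0,0,-8,0,0,0,0,0,0,-12,0,0,0,0,0,0,-16,0,0,0,0,0,0,-20,0,0,0,0,0,0,-24,0,0,0,0,0,0,-28,0,0,0,0,0,0,-32,0,0,0,0,0,0,-36,0,0,0,0,0,0,-40,0,0,0,0,0,0]

```text
clock: 13.92
eef_pos: [560.1, -126.4, 106.8]
tool_rot: [-3.14, -0.002, 1.332]
force: [-0.3, 3.6, 2.5]
width: 0.3
gripper_force: 1.4
```

Emit:
play_rows:
  deltas: [-3,0,0,0,0,0,0,-6,0,0,0,0,0,0,-9,0,0,0,0,0,0,-12,0,0,0,0,0,0,-15,0,0,0,0,0,0,-18,0,0,0,0,0,0,-21,0,0,0,0,0,0,-24,0,0,0,0,0,0,-27,0,0,0,0,0,0,-30,0,0,0,0,0,0]

```text
clock: 15.18
eef_pos: [552.9, -155.4, 106.7]
tool_rot: [-3.14, -0.002, 1.332]
force: [-0.6, 2.2, 1.8]
width: 0.3
gripper_force: 1.3
```

Emit:
play_rows:
  deltas: [-2,0,0,0,0,0,0,-4,0,0,0,0,0,0,-6,0,0,0,0,0,0,-8,0,0,0,0,0,0,-10,0,0,0,0,0,0,-12,0,0,0,0,0,0,-14,0,0,0,0,0,0,-16,0,0,0,0,0,0,-18,0,0,0,0,0,0,-20,0,0,0,0,0,0]

```text
clock: 16.42
eef_pos: [548.1, -174.9, 106.6]
tool_rot: [-3.14, -0.002, 1.332]
force: [-2.1, 3.8, 2.0]
width: -0.0
gripper_force: 2.0
```

Emit:
play_rows:
  deltas: [-1.5,0,0,0,0,0,0,-3,0,0,0,0,0,0,-4.5,0,0,0,0,0,0,-6,0,0,0,0,0,0,-7.5,0,0,0,0,0,0,-9,0,0,0,0,0,0,-10.5,0,0,0,0,0,0,-12,0,0,0,0,0,0,-13.5,0,0,0,0,0,0,-15,0,0,0,0,0,0]

```text
clock: 17.68
eef_pos: [544.7, -189.4, 106.6]
tool_rot: [-3.14, -0.002, 1.332]
force: [-2.2, 3.7, 1.0]
width: 0.2
gripper_force: 1.8
```

Run:
```python
from h import *
im=get_image('side')[:,:,::-1];cv2.imwrite('pics/s4.png',cv2.resize(im[140:340,250:400],(450,600),interpolation=cv2.INTER_CUBIC))
```

```text
(no output)
```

View pics/s4.png

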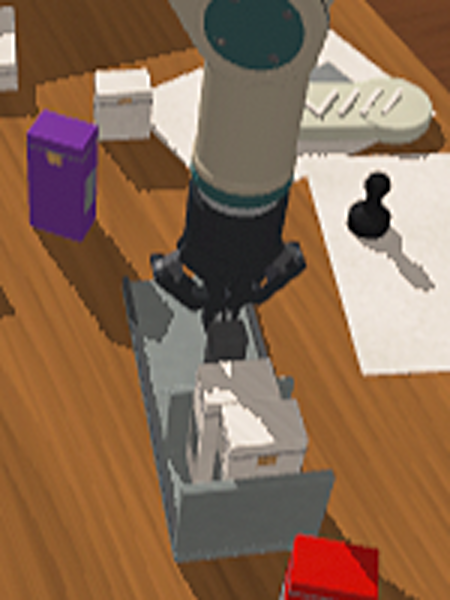

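The boxes are upright and almost together (crop 235,385 and 265,420), and the stop is right behind the tall box. I'll keep pushing until the force rises.

Emit:
play_rows:
  deltas: [-1,0,0,0,0,0,0,-2,0,0,0,0,0,0,-3,0,0,0,0,0,0,-4,0,0,0,0,0,0,-5,0,0,0,0,0,0,-6,0,0,0,0,0,0]

```text
clock: 18.48
eef_pos: [543.6, -193.7, 106.6]
tool_rot: [-3.14, -0.004, 1.333]
force: [-1.2, 7.0, 2.4]
width: -0.0
gripper_force: 3.1
```

Emit:
play_rows:
  deltas: [-1,0,0,0,0,0,0,-2,0,0,0,0,0,0,-3,0,0,0,0,0,0]

```text
clock: 18.85
eef_pos: [543.3, -194.8, 106.6]
tool_rot: [-3.139, -0.007, 1.334]
force: [-0.4, 10.8, 3.0]
width: -0.1
gripper_force: 5.4
```

Emit:
play_rows:
  deltas: [-1,0,0,0,0,0,0,-2,0,0,0,0,0,0,-3,0,0,0,0,0,0,-3,0,0,0,0,0,0]

```text
clock: 19.35
eef_pos: [543.3, -194.8, 106.7]
tool_rot: [-3.138, -0.01, 1.336]
force: [0.3, 15.0, 4.1]
width: 0.3
gripper_force: 7.4
```

It has stopped moving and the force is rising, so the boxes are packed. Backing off and lifting clear.

Emit:
play_rows:
  deltas: [4,0,0,0,0,0,0,12,0,0,0,0,0,0,25,0,0,0,0,0,0,38,0,0,0,0,0,0,42,0,-10,0,0,0,0,44,0,-40,0,0,0,0,44,0,-80,0,0,0,0,70,0,-120,0,0,0,0,110,0,-130,0,0,0,0,150,0,-130,0,0,0,0]

```text
clock: 20.6
eef_pos: [578.8, -55.2, 239.3]
tool_rot: [3.139, -0.003, 1.331]
force: [0.2, 0.2, -0.7]
width: -0.0
gripper_force: 0.0
```

Emit:
play_rows:
  deltas: [40,0,0,0,0,0,0,80,0,0,0,0,0,0,120,0,0,0,0,0,0,140,0,0,0,0,0,0,140,0,0,0,0,0,0,140,0,0,0,0,0,0]

```text
clock: 21.35
eef_pos: [610.4, 77.8, 237.6]
tool_rot: [-3.141, -0.001, 1.329]
force: [-0.1, 0.1, 0.8]
width: -0.0
gripper_force: 0.0
```

Run:
```python
from h import *
s=read_state();print(s['clock'],s['eef_pos'])
a=get_image('side')[:,:,::-1][200:340,270:400];b=get_image('top')[:,:,::-1][140:240,260:410]
cv2.imwrite('pics/s5.png',np.hstack([cv2.resize(a,(390,420),interpolation=cv2.INTER_CUBIC),cv2.copyMakeBorder(cv2.resize(b,(400,267),interpolation=cv2.INTER_CUBIC),0,153,0,0,0)]))
```

```text
21.35 [610.44994258  77.84032716 237.58723543]
```

View pics/s5.png

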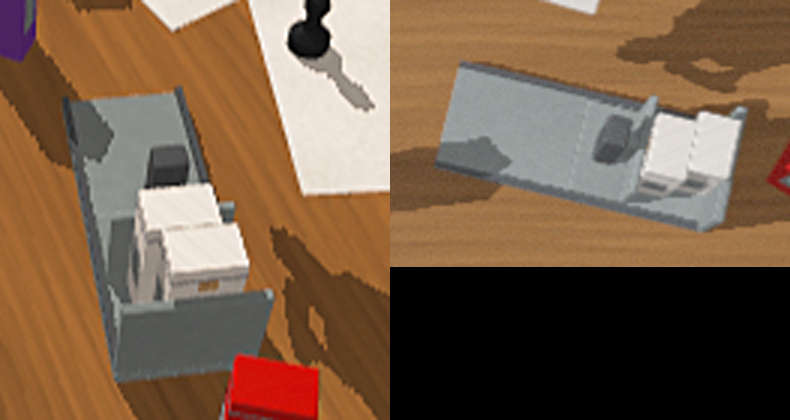

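Both boxes stand side by side and the stop is against the tall one. A quick numeric check before handing in.

Run:
```python
from h import *
f=lambda w:((w-[542.7,-195.9])@np.array([[.9707,.2402],[-.2402,.9707]])).round(1).tolist()
t=lambda L:[(260+(u-390)/2.667,140+v/2.67) for u,v in L]
print('post',f(ray('top',t([(608,115),(632,120),(622,150),(598,144)]),137)))
print('tall',f(ray('top',t([(656,114),(691,120),(681,185),(643,174)]),142)))
print('filed',f(ray('top',t([(699,112),(742,120),(727,185),(689,175)]),142)))
```

```text
post [[14.5, -9.3], [15.2, -33.5], [-16.5, -30.5], [-16.2, -6.1]]
tall [[25.5, -54.8], [27.7, -89.6], [-37.9, -93.6], [-36.0, -55.2]]
filed [[37.4, -95.5], [39.5, -138.3], [-27.3, -137.3], [-26.3, -99.2]]
```

```bash
python3 -c "
from cell import *
print(finish_job())"
```

```text
the job is handed in; nothing more can be done
None
```

The job is handed in, with no verdict returned: the tall box stands upright beside the filed box, the stop is pushed up until both packed (post at y ≈ -20 mm in the rack frame, limit -11), and the arm is clear, at about 21 s of the 48 s allowed.

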